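# Rap the last spacer out of its tube and finish the fan

## Robot

A 6-joint arm with a two-finger parallel gripper is mounted at the origin on the work surface. World frame = base frame: x ahead of the robot, y to its left, z up, the work surface at z = 0. Lengths are in m, angles in degrees, forces in N, time in s.
With the tool pointing down it reaches from about 0.375 to 0.9 m from the base axis. Payload 3.1 kg.
Tool frame: the origin (TCP) lies on the centre line of the jaws, within the pads' length; the fingertips stand 25 mm ahead of it and the grasp point (between the pads) lies 6 mm ahead of it; y points along the fingers, x is the direction in which the jaws open and shut, and the axes are right-handed (so a half turn about y gives the same grasp; the last joint's range is limited). The gripper opens to 87 mm and grips with 3 to 60 N. Pads are 19 mm wide; open, the fingers measure 117 mm over their backs; the gripper's body (75 mm by 190 mm) begins 51 mm behind the grasp point.
Start: joints at [-80.529, 30.224, 82.088, -0, 67.689, -10.227], TCP at [0.211, -0.588, 0.248] pointing down, gripper open.
Joint ranges: [-176.69, 176.69], [-43.24, 126.21], [12.49, 139.97], [-82, 262], [0, 151.66], [-163.58, 163.58]. Speed limits (degrees/s): [159.86, 159.86, 180, 180, 180, 180].

## Interface

Orientations are given as a 3x3 rotation matrix whose columns are the frame's x, y, z axes.
In Python, from rig import * gives the robot as it stands.
- The arm moves only by the tool play_rows, never from a script. Its argument "commands" is a list of rows, each a list of 2 entries, a list of its own where there are three numbers: the shift along the world's x, y, z in m, then the turn, a rotation vector about the world's x, y, z in rad. A call has 1 to 10 rows; each row is the pose to reach, as a shift and turn from the pose commanded when the call began; what a row does not reach only later rows make up. A row lasts 1/8 s, in which the tool goes at most 62.5 mm and 10.7 degrees, less where a joint would pass 70% of its speed; a pose out of reach is approached as far as the arm can. A call with a gripper value outside its range is refused whole. "gripper" is the finger opening in m, from 0 to 0.087, set as the call begins (left out, the last holds). The fingers move at their own pace and stop on an object; the grip force is fixed at half the most. Time passes only in rows, so rows that repeat a pose let the fingers close. It gives the time, the measured TCP pose, the force and the opening at its end, in the units of the state.
- read_state(): the state, without advancing time (a new reading comes with each control period).
- capture(name): name is "scene" or "top" or "wrist"; returns a dict with "frame" (384x512x3 uint8, red, green, blue), "depth" (384x512 float32, m along the optical axis (not along the pixel's ray), 0 where there is no reading), "mtx" (3x3 intrinsics, pixels), "cam_to_world" (4x4, takes a point from camera to world coordinates); the wrist camera has in their place "hand_eye" (4x4, takes a point from camera to tool coordinates, whose origin is the TCP and whose axes are the tool frame's). Camera axes: x right, y down, z forward; pixel columns grow to the right and rows downward; lengths in m; the calibration is good to about 2 mm. The wrist camera is an equidistant fisheye: a pixel r from the principal point sees the ray r / f radians off the axis. A picture is of the moment at which its call begins: read the wrist's pose just before it.
- hand_in(): hands the job in, once; it reports no verdict.
The state is a dict: "time_s": time; "joint_positions": joint angles; "qvel": joint speeds; "tau": joint torques, N m; "position": TCP position; "tcp_rot": TCP orientation; "force": force on the tool from outside, world axes, zero at the start; "moment": the same for the moment, N m; "opening": opening from 0.0 (shut) to 1.0 (fully open).
Only numpy, scipy, OpenCV 4.12 (cv2) and the standard library are available. Lean on these libraries where they do the work, as an engineer would, in place of code of your own. Each camera call takes 0.05 s, during which the arm holds its last target. There are 200 camera calls.

## Task

The last steel spacer sleeve is jammed high up in the closed end of the clear, uncapped tube that stands mouth down in the rack. Take that tube out, rap its mouth smartly on the bench mat until the sleeve drops, then lift the tube straight off it and stand the empty tube upright, mouth down, in the empties bin. Finally stand the sleeve upright over the screw hole of the fan's bare corner to match the other three spacers, without knocking over or shoving anything else.

Things in the scene. Friction and masses are not known exactly. Their poses are not given: they have to be found in the camera images.
- tube: The tube with the jammed sleeve: clear plastic, 130 long, mouth (open end, with a 33 mm wide, 4 mm high flange) down, closed end up. Outside diameter 29 at the mouth tapering to 25 at the closed end, wall 2, weight about 65 g. Origin: centre of the mouth; its z axis runs up to the closed end. It stands upright in the rack, loose by about 3 mm.
- tube_mid (a point): Centre of the same tube, on its axis, 65 mm above the mouth and 65 mm below the closed end. Grip it 35 to 45 higher (the tube slides up a little in the fingers at each rap). Four stiff nibs inside hold the sleeve up: carrying, setting down or pressing the tube does not free it; brisk raps of the mouth on the mat do (one or more at about 0.2 m/s, several if weaker). Rapped from within 20 of the mat, it cannot fall out and topple.
- tube_mouth (a point): Centre of the tube's mouth (its lower end).
- sleeve: The jammed spacer sleeve: plain steel, outside diameter 16, bore 10, length 24, weight 23 g. Origin: centre of its lower end; z axis along the sleeve. It starts upright inside the tube, its lower end 98 above the tube's mouth. The tube's inside is too narrow for it to topple: once freed it stands on the mat within the tube.
- sleeve_mid (a point): Centre of the sleeve, on its axis, 12 from either end.
- mat: Green rubber assembly mat, fixed to the bench, 180 (x) by 170 (y) by 3 thick; the place to rap on. Origin: centre of the underside.
- rack: Grey sheet-steel tube rack, fixed, 216 (its x) by 70 (its y), 62 high. Three 40 mm square cells in a row along its x axis, 64 apart; tubes stand on its 4 mm base plate and pass through a grid at 58 to 62 height. Origin: centre of the underside.
- bin: Blue open empties bin, fixed, 200 (its x) by 130 (its y), 50 high, walls and floor 4 thick. Origin: centre of the underside. An empty tube stands at the +x end of it; the middle and the -x half are free.
- fan: Square axial fan lying face up on the bench, 120 by 120 by 38 high, weight 0.55 kg, loose. Origin: centre of the underside; x and y axes parallel to its sides.
- fan_corner0 (a point): The fan's bare corner: centre of the screw hole on the top face, 38 above the bench (52.5, 52.5 from the fan's centre along its x and y).
- fan_corner1 (a point): Screw hole on the fan's top face at (-52.5, 52.5) from its centre; a spacer stands on it.
- spacer1_mid (a point): Centre of a spacer sleeve (like the jammed one, 16 by 24) already standing on fan corner 1; loose, to be left alone.
- fan_corner2 (a point): Screw hole on the fan's top face at (-52.5, -52.5) from its centre; a spacer stands on it.
- spacer2_mid (a point): Centre of a spacer sleeve (like the jammed one, 16 by 24) already standing on fan corner 2; loose, to be left alone.
- fan_corner3 (a point): Screw hole on the fan's top face at (52.5, -52.5) from its centre; a spacer stands on it.
- spacer3_mid (a point): Centre of a spacer sleeve (like the jammed one, 16 by 24) already standing on fan corner 3; loose, to be left alone.
- full_a_mid (a point): Centre of a stock tube of the same size with four sleeves in it and a black cap, 36 across, over its mouth, standing in the rack; leave it alone.
- full_b_mid (a point): Centre of another such capped tube, with three sleeves, standing in the rack; leave it alone.
- empty_a_mid (a point): Centre of an empty tube of the same size, standing in the bin, 60 from the bin's centre towards its +x end; leave it alone.
- driver: Screwdriver with a black handle, 190 long, lying on the bench; leave it alone.
- screw_pot: Small white bowl, 60 across, 32 high; leave it alone.
- tape: Grey roll of tape, 84 across, 19 high; leave it alone.

How it is judged (in metres and radians):
On the way, in this order (a step that is already met when the one before it is completed fails the run):
1. the tube is lifted clear of the rack in the fingers, the sleeve still jammed in it (contact force between the fingers and tube above 1 N and height (world z) of tube_mouth above 0.075 m and z of sleeve_mid in the frame of tube above 0.095 m), for 0.1 s.
2. the held tube's mouth strikes the mat while the sleeve is still up in the tube (contact force between the fingers and tube above 1 N and contact force between tube and mat above 4 N and z of sleeve_mid in the frame of tube above 0.05 m).
3. the sleeve has dropped to the mouth, inside the held tube, with the mouth at the mat (contact force between the fingers and tube above 1 N and height (world z) of tube_mouth below 0.05 m and height (world z) of sleeve_mid below 0.03 m and horizontal distance between sleeve_mid and tube_mouth below 0.015 m and z of sleeve_mid in the frame of tube below 0.03 m).
4. the tube is lifted off, the sleeve left on the mat (z of sleeve_mid in the frame of tube below -0.03 m and height (world z) of tube_mouth above 0.045 m and height (world z) of sleeve_mid below 0.02 m and horizontal distance between sleeve_mid and mat below 0.15 m), for 0.1 s.
5. the empty tube stands in the bin, let go (x of tube_mouth in the frame of bin between -0.08 and 0.08 m and y of tube_mouth in the frame of bin between -0.045 and 0.045 m and height (world z) of tube_mouth below 0.012 m and angle between tube's own z axis and vertical below 0.15 rad and contact force between the fingers and tube below 0.1 N), for 0.2 s.
At the end, for the whole second after the job is handed in: The sleeve stands upright (within 0.12 rad) on the fan's top, its axis within 6 mm of the bare corner's screw hole; the emptied tube stands upright (within 0.15 rad), mouth down, on the floor of the bin; both are at rest; the other three spacers still stand within 8 mm of their screw holes (x of tube_mouth in the frame of bin between -0.08 and 0.08 m and y of tube_mouth in the frame of bin between -0.045 and 0.045 m and height (world z) of tube_mouth below 0.012 m and angle between each of tube, spacer1_mid, spacer2_mid, spacer3_mid's own z axis and vertical below 0.15 rad and horizontal distance between sleeve_mid and fan_corner0 below 0.006 m and angle between sleeve's own z axis and vertical below 0.12 rad and height (world z) of sleeve_mid between 0.046 and 0.054 m and linear speed of each of sleeve, tube below 0.02 m/s and horizontal distance between spacer1_mid and fan_corner1 below 0.008 m and horizontal distance between spacer2_mid and fan_corner2 below 0.008 m and horizontal distance between spacer3_mid and fan_corner3 below 0.008 m); the robot touches nothing.
It fails at once if the tube is laid or knocked over (angle between tube's own z axis and vertical above 0.8 rad).
It fails at once if a spacer on the fan is knocked over (angle between any of spacer1_mid, spacer2_mid, spacer3_mid's own z axis and vertical above 0.6 rad).
It fails at once if another tube is knocked over or carried off (angle between any of full_a_mid, full_b_mid, empty_a_mid's own z axis and vertical above 0.5 rad or distance of any of full_a_mid, full_b_mid, empty_a_mid from where it was at the start of the episode above 0.06 m).
It fails at once if the fan or the things lying about are shoved away (more than 40 mm) (distance of any of fan, driver, screw_pot, tape from where it was at the start of the episode above 0.04 m).
It also fails if it takes over 72 s, if anything falls off the work surface, if the arm or the gripper's body presses on something with over 40 N, if the wrist force passes 120 N, or if a joint passes its speed limit or range.

## Working session

There is one attempt and no reset: what is moved stays moved. The work goes in short steps, Python scripts to look and compute and a tool call to move; the robot and the scene stay as the last step left them, time stands still between calls to the robot, and variables do not carry over. Pictures are saved under pics/ and viewed, about 8 in all and at most 12, crops included, and the job is handed in when it is done.

Besides the shell and the picture viewer there is one more tool, called after "Emit:" by a JSON object that holds its "fn" and its "kwargs". play_rows: Moves the arm, as the interface text tells. Its arguments: {"type":"object","properties":{"commands":{"type":"array"},"gripper":{"type":"number"}},"required":["commands"]}

```bash
mkdir -p pics; ls
python3 - <<'E'
from rig import *
import cv2,numpy as np
print(read_state())
for n in("scene","top"):
    c=capture(n); cv2.imwrite(f"pics/{n}0.png",cv2.cvtColor(c["frame"],cv2.COLOR_RGB2BGR)); np.savez(f"{n}0.npz",**c)
    print(n,c["mtx"],c["cam_to_world"].round(4))
a=cv2.imread("pics/scene0.png");b=cv2.imread("pics/top0.png")
E
```

```text
pics
{'time_s': 0.0, 'joint_positions': array([-8.05279851e+01,  3.02806872e+01,  8.21547668e+01,  8.35202713e-04,
        6.76891238e+01, -1.02266960e+01]), 'qvel': array([ 0.05145806, -0.00343648, -0.00798878, -0.08826503, -0.05247059,
       -0.02777743]), 'tau': array([-1.11276433e-03, -4.40045643e+01, -1.76593173e+01,  6.34008832e-02,
        5.82415354e-02, -1.63677792e-04]), 'position': array([ 0.21059768, -0.58774421,  0.24656211]), 'tcp_rot': array([[ 3.37068485e-01, -3.44512183e-04,  9.41480068e-01],
       [-9.41477705e-01,  2.14686643e-03,  3.37068424e-01],
       [-2.13735613e-03, -9.99997636e-01,  3.99290475e-04]]), 'force': array([-0.76071321, -0.56719348, -0.12333064]), 'moment': array([ 0.04683241, -0.02026429,  0.01885581]), 'opening': 1.004813526403932}
scene [[451.66675228   0.         250.53537583]
 [  0.         451.66675228 198.94235641]
 [  0.           0.           1.        ]] [[-0.21    0.6686 -0.7134  1.276 ]
 [ 0.9776  0.1356 -0.1607  0.1409]
 [-0.0107 -0.7312 -0.6821  0.8018]
 [ 0.      0.      0.      1.    ]]
top [[384.62550815   0.         252.73288823]
 [  0.         384.62550815 196.09486329]
 [  0.           0.           1.        ]] [[-0.0091 -0.9936  0.1122  0.4443]
 [-1.      0.0088 -0.003   0.0041]
 [ 0.002  -0.1122 -0.9937  1.0814]
 [ 0.      0.      0.      1.    ]]
```

View both.

View pics/scene0.png

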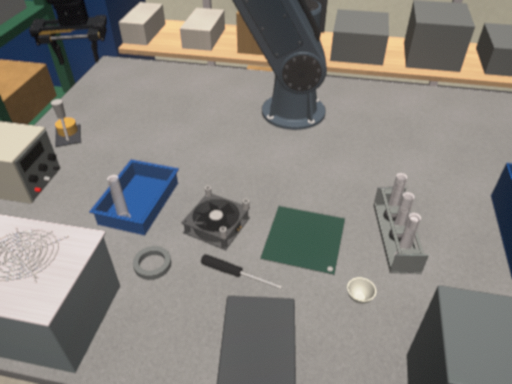

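View pics/top0.png

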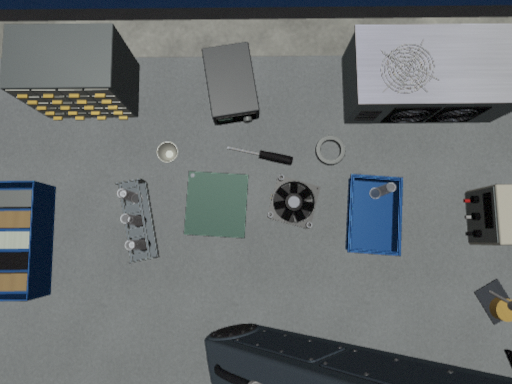

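Run:
```python
import cv2,numpy as np
a=cv2.imread("pics/scene0.png");b=cv2.imread("pics/top0.png")
r=lambda i,x0,y0,w,h:cv2.resize(i[y0:y0+h,x0:x0+w],(400,300),interpolation=cv2.INTER_CUBIC)
m=np.vstack([np.hstack([r(a,340,165,144,108),r(b,76,160,144,108)]),np.hstack([r(a,84,150,200,150),r(b,244,140,176,132)])])
cv2.imwrite("pics/m.png",m)
```

```text
(no output)
```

View pics/m.png

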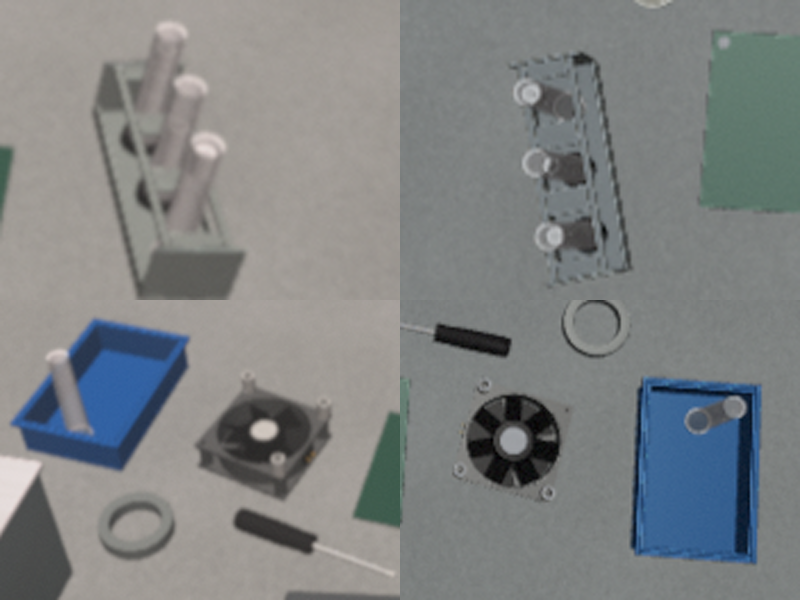

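```bash
cat > h.py <<'E'
import numpy as np,cv2
S=dict(np.load("scene0.npz"));T=dict(np.load("top0.npz"))
def ray(c,u,v):
    d=np.linalg.inv(c["mtx"])@[u,v,1]; M=c["cam_to_world"]; return M[:3,3],M[:3,:3]@d
def atz(c,u,v,z):
    o,d=ray(c,u,v); return o+d*(z-o[2])/d[2]
def tri(p,q):
    A=np.zeros((3,3));b=np.zeros(3);R=[]
    for o,d in(p,q):
        d=d/np.linalg.norm(d);P=np.eye(3)-np.outer(d,d);A+=P;b+=P@o;R.append((P,o))
    x=np.linalg.solve(A,b);return x,[np.linalg.norm(P@(x-o)) for P,o in R]
E
python3 - <<'E'
from h import *
np.set_printoptions(precision=4,suppress=True)
sc=lambda x,y:(340+x/2.778,165+y/2.778); tc=lambda x,y:(76+(x-400)/2.778,160+y/2.778)
sf=lambda x,y:(84+x/2,150+(y-300)/2); tf=lambda x,y:(244+(x-400)/2.2727,140+(y-300)/2.2727)
for n,a,b in(("tube",(209,146),(528,93)),("mid",(190,88),(538,163)),("far",(171,33),(549,236))):
    print(n,tri(ray(S,*sc(*a)),ray(T,*tc(*b))))
for n,a,b in(("A",(248,378),(460,470)),("B",(323,404),(485,385)),("C",(278,459),(548,493))): pass
for n,p in(("s485",(485,385)),("s460",(460,470)),("s548",(548,493))): print(n,atz(T,*tf(*p),.062))
for p in((248,378),(323,404),(278,459)): print("scene",atz(S,*sf(*p),.062))
print("bare",atz(T,*tf(568,410),.038))
for p in((643,380),(760,385),(757,562),(635,553)): print("bin",atz(T,*tf(*p),.05))
for p in((54,357),): print("empty",tri(ray(S,*sf(*p)),ray(T,*tf(735,407))))
for p in((190,172),(248,174),(245,237),(185,234)): print("mat",atz(T,*p,.003))
E
```

```text
tube (array([0.5612, 0.3282, 0.1298]), [np.float64(0.0016389042954850412), np.float64(0.0016389042954850553)])
mid (array([0.4984, 0.3171, 0.1299]), [np.float64(0.0013415717557626698), np.float64(0.0013415717557627694)])
far (array([0.4338, 0.3048, 0.1309]), [np.float64(0.0008300567142870631), np.float64(0.0008300567142871479)])
s485 [ 0.6092 -0.0764  0.062 ]
s460 [ 0.5091 -0.0454  0.062 ]
s548 [ 0.4814 -0.1475  0.062 ]
scene [ 0.488  -0.1436  0.062 ]
scene [ 0.5151 -0.0429  0.062 ]
scene [ 0.6127 -0.0728  0.062 ]
bare [ 0.5817 -0.1777  0.038 ]
bin [ 0.6155 -0.2663  0.05  ]
bin [ 0.6083 -0.406   0.05  ]
bin [ 0.3992 -0.3914  0.05  ]
bin [ 0.4109 -0.2492  0.05  ]
empty (array([ 0.5713, -0.3454,  0.1314]), [np.float64(0.0004595278206890436), np.float64(0.00045952782068910234)])
mat [0.6366 0.1784 0.003 ]
mat [0.6294 0.0137 0.003 ]
mat [0.4515 0.0234 0.003 ]
mat [0.4614 0.1907 0.003 ]
```

Emit:
{"fn": "play_rows", "kwargs": {"commands": [[[0.05, 0.06, 0.04], [0, 0, -0.05]], [[0.08, 0.1, 0.06], [0, 0, -0.16]], [[0.29, 0.4, 0.06], [0, 0, -0.162]], [[0.29, 0.4, 0.06], [0, 0, -0.162]], [[0.29, 0.4, 0.06], [0, 0, -0.162]], [[0.29, 0.4, 0.06], [0, 0, -0.162]], [[0.29, 0.4, 0.06], [0, 0, -0.162]], [[0.29, 0.4, 0.06], [0, 0, -0.162]], [[0.29, 0.4, 0.06], [0, 0, -0.162]], [[0.29, 0.4, 0.06], [0, 0, -0.162]]]}}

```text
time_s: 1.35
position: [0.5005, -0.188, 0.3072]
tcp_rot: [[0.182, -0.001, 0.983], [-0.983, -0.0, 0.182], [-0.0, -1.0, -0.001]]
force: [-0.5, -0.5, -0.4]
opening: 0.998
```

```bash
cat >> h.py <<'E'
def wshot(name):
    from rig import read_state,capture
    s=read_state(); c=capture("wrist"); c["pos"]=s["position"];c["rot"]=s["tcp_rot"]
    np.savez(name+".npz",**c); cv2.imwrite(f"pics/{name}.png",cv2.cvtColor(c["frame"],cv2.COLOR_RGB2BGR)); return c
def wcam(c):
    M=np.eye(4);M[:3,:3]=c["rot"];M[:3,3]=c["pos"];return M@c["hand_eye"]
def wray(c,u,v):
    K=c["mtx"];x,y=(u-K[0,2])/K[0,0],(v-K[1,2])/K[1,1];r=np.hypot(x,y);k=np.sin(r)/r if r>0 else 1
    M=wcam(c);return M[:3,3],M[:3,:3]@[x*k,y*k,np.cos(r)]
def wproj(c,p):
    M=np.linalg.inv(wcam(c));q=M[:3,:3]@p+M[:3,3];t=np.arctan2(np.hypot(q[0],q[1]),q[2]);h=np.hypot(q[0],q[1])
    K=c["mtx"];return K[0,0]*t*q[0]/h+K[0,2],K[1,1]*t*q[1]/h+K[1,2]
def watz(c,u,v,z):
    o,d=wray(c,u,v); return o+d*(z-o[2])/d[2]
E
python3 - <<'E'
from h import *
c=wshot("w1"); np.set_printoptions(precision=4,suppress=True)
print(c["mtx"],c["hand_eye"],c["pos"])
for p in((.6092,-.0764,.062),(.5091,-.0454,.062),(.4814,-.1475,.062),(.5817,-.178,.038),(.5713,-.3454,.13)):print(wproj(c,np.array(p)))
E
```

```text
[[297.3186   0.     254.2817]
 [  0.     297.3186 189.6905]
 [  0.       0.       1.    ]] [[ 1.      0.0012  0.0008 -0.0004]
 [-0.0004 -0.3006  0.9538 -0.1366]
 [ 0.0014 -0.9538 -0.3006  0.083 ]
 [ 0.      0.      0.      1.    ]] [ 0.5005 -0.188   0.3072]
(np.float64(184.15588266747022), np.float64(66.61573141562252))
(np.float64(151.05537329008263), np.float64(138.36839136781435))
(np.float64(221.75147033107675), np.float64(170.8552454809956))
(np.float64(258.1720507373287), np.float64(99.7392157400217))
(np.float64(399.89791876442484), np.float64(142.7686686176957))
```

Emit:
{"fn": "play_rows", "kwargs": {"commands": [[[0.0, 0.06, 0.0], [0, 0, 0]], [[0.02, 0.12, 0.0], [0, 0, 0]], [[0.06, 0.516, 0.01], [0, 0, 0]], [[0.06, 0.516, 0.01], [0, 0, 0]], [[0.06, 0.516, 0.01], [0, 0, 0]], [[0.06, 0.516, 0.01], [0, 0, 0]], [[0.06, 0.516, 0.01], [0, 0, 0]], [[0.06, 0.516, 0.01], [0, 0, 0]], [[0.06, 0.516, 0.01], [0, 0, 0]], [[0.06, 0.516, 0.01], [0, 0, 0]]]}}

```text
time_s: 2.65
position: [0.5613, 0.3272, 0.3169]
tcp_rot: [[0.181, -0.0, 0.984], [-0.984, -0.001, 0.181], [0.001, -1.0, -0.001]]
force: [0.7, -0.4, -0.2]
opening: 1.002
```

Emit:
{"fn": "play_rows", "kwargs": {"commands": [[[0, 0, 0], [0, 0, 0]], [[0, 0, 0], [0, 0, 0]]]}}

```text
time_s: 2.9
position: [0.5611, 0.3255, 0.3176]
tcp_rot: [[0.178, -0.0, 0.984], [-0.984, -0.001, 0.178], [0.0, -1.0, -0.0]]
force: [0.3, 0.1, -0.0]
opening: 0.999
```

Run:
```python
from h import *
c=wshot("w2"); print(c["pos"],c["rot"].round(3))
for p in((.5612,.3282,.13),(.4984,.3171,.13)):print(wproj(c,np.array(p)))
a=cv2.imread("pics/w1.png");b=cv2.imread("pics/w2.png")
cv2.imwrite("pics/w12.png",cv2.resize(np.vstack([a,b]),(400,600)) if 0 else b)
```

```text
[0.56109052 0.32549228 0.31757505] [[ 0.178 -0.     0.984]
 [-0.984 -0.001  0.178]
 [ 0.    -1.    -0.   ]]
(np.float64(252.03782766396483), np.float64(172.87398430711352))
(np.float64(251.87190425021043), np.float64(224.80374675946342))
```

View pics/w2.png

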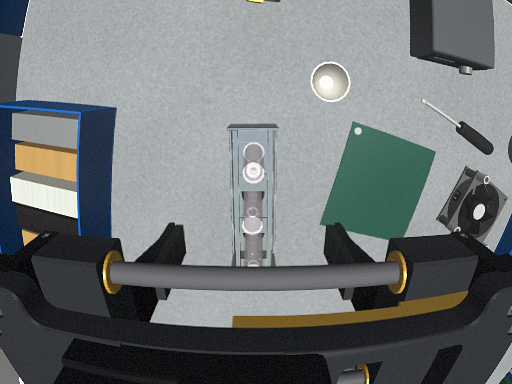

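View pics/w1.png

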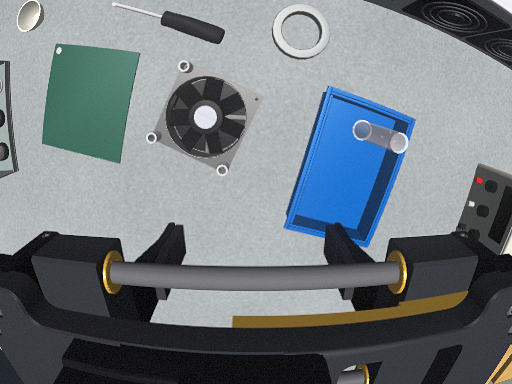

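Run:
```python
from h import *
c=dict(np.load("w2.npz"));d=dict(np.load("w1.npz"));np.set_printoptions(precision=4,suppress=True)
for z in(.13,.134):print(watz(c,254,172.5,z))
for p in((184.5,66.5),(152,138),(222.5,171)):print(watz(d,*p,.062))
print(watz(d,257,99,.038))
for p in((331,88),(415,120),(367,246),(285,227)):print('bin',watz(d,*p,.05))
print(watz(d,399,142,.134))
```

```text
[0.562  0.3261 0.13  ]
[0.563  0.3263 0.134 ]
[ 0.6094 -0.0768  0.062 ]
[ 0.5098 -0.0467  0.062 ]
[ 0.4814 -0.1485  0.062 ]
[ 0.5824 -0.1763  0.038 ]
bin [ 0.6177 -0.2696  0.05  ]
bin [ 0.6072 -0.4056  0.05  ]
bin [ 0.4008 -0.3876  0.05  ]
bin [ 0.4119 -0.25    0.05  ]
[ 0.572  -0.3418  0.134 ]
```

Emit:
{"fn": "play_rows", "kwargs": {"commands": [[[0, 0, -0.05], [0, 0, 0]], [[0, 0, -0.1], [0, 0, 0]], [[0.001, 0, -0.14], [0, 0, 0]], [[0.001, 0, -0.17], [0, 0, 0]], [[0.001, 0, -0.19], [0, 0, 0]], [[0.001, 0, -0.202], [0, 0, 0]], [[0.001, 0, -0.202], [0, 0, 0]]]}}

```text
time_s: 3.82
position: [0.5615, 0.327, 0.1151]
tcp_rot: [[0.18, -0.001, 0.984], [-0.984, -0.0, 0.18], [0.0, -1.0, -0.001]]
force: [-0.4, 0.5, 0.0]
opening: 1.002
```

Emit:
{"fn": "play_rows", "kwargs": {"commands": [[[0, 0, 0], [0, 0, 0]], [[0, 0, 0], [0, 0, 0]], [[0, 0, 0], [0, 0, 0]], [[0, 0, 0], [0, 0, 0]], [[0, 0, 0], [0, 0, 0]], [[0, 0, 0], [0, 0, 0]]], "gripper": 0.0}}

```text
time_s: 4.58
position: [0.5617, 0.3276, 0.1155]
tcp_rot: [[0.181, -0.0, 0.984], [-0.984, -0.0, 0.181], [0.0, -1.0, -0.0]]
force: [-0.2, 0.3, -0.1]
opening: 0.402
```

Emit:
{"fn": "play_rows", "kwargs": {"commands": [[[0, 0, 0], [0, 0, 0]], [[0, 0, 0], [0, 0, 0]], [[0, 0, 0], [0, 0, 0]], [[0, 0, 0.0], [0, 0, 0]]]}}

```text
time_s: 5.08
position: [0.5617, 0.3276, 0.1155]
tcp_rot: [[0.181, -0.0, 0.984], [-0.984, -0.0, 0.181], [0.0, -1.0, -0.0]]
force: [-0.3, -0.7, -0.5]
opening: 0.287
```

Emit:
{"fn": "play_rows", "kwargs": {"commands": [[[0, 0, 0.01], [0, 0, 0]], [[0, 0, 0.03], [0, 0, 0]], [[0, 0, 0.05], [0, 0, 0]], [[0, 0, 0.075], [0, 0, 0]], [[0, 0, 0.1], [0, 0, 0]], [[0, 0, 0.11], [0, 0, 0]], [[0, 0, 0.11], [0, 0, 0]]]}}

```text
time_s: 5.95
position: [0.562, 0.3277, 0.2264]
tcp_rot: [[0.181, 0.002, 0.984], [-0.984, 0.001, 0.181], [-0.0, -1.0, 0.002]]
force: [-0.2, -0.3, -1.5]
opening: 0.287
```

Emit:
{"fn": "play_rows", "kwargs": {"commands": [[[0, -0.04, 0], [0, 0, 0]], [[-0.01, -0.08, 0], [0, 0, 0]], [[-0.017, -0.13, 0], [0, 0, 0]], [[-0.017, -0.18, -0.02], [0, 0, 0]], [[-0.017, -0.21, -0.05], [0, 0, 0]], [[-0.017, -0.227, -0.075], [0, 0, 0]], [[-0.017, -0.227, -0.09], [0, 0, 0]], [[-0.017, -0.227, -0.095], [0, 0, 0]], [[-0.017, -0.227, -0.095], [0, 0, 0]]]}}

```text
time_s: 7.08
position: [0.5448, 0.1015, 0.1305]
tcp_rot: [[0.182, -0.0, 0.983], [-0.983, 0.0, 0.182], [-0.0, -1.0, -0.0]]
force: [0.3, 0.1, -0.9]
opening: 0.287
```

Run:
```python
from h import *
from rig import *
print(read_state()["position"])
c=capture("scene");f=cv2.cvtColor(c["frame"],cv2.COLOR_RGB2BGR)
cv2.imwrite("pics/s1.png",cv2.resize(f[150:290,210:410],(800,560),interpolation=cv2.INTER_CUBIC))
```

```text
[0.54475553 0.10154663 0.13045671]
```

View pics/s1.png

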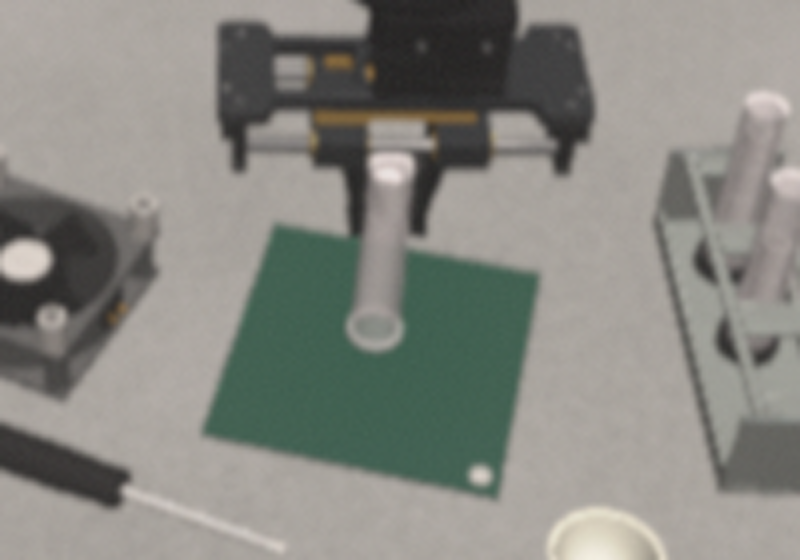

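Emit:
{"fn": "play_rows", "kwargs": {"commands": [[[0, 0, -0.026], [0, 0, 0]], [[0, 0, -0.006], [0, 0, 0]], [[0, 0, -0.006], [0, 0, 0]], [[0, 0, -0.006], [0, 0, 0]]]}}

```text
time_s: 7.62
position: [0.5448, 0.101, 0.1249]
tcp_rot: [[0.181, 0.001, 0.983], [-0.983, 0.0, 0.181], [0.0, -1.0, 0.001]]
force: [-0.1, -0.8, -1.0]
opening: 0.288
```

```bash
cat > look.py <<'E'
from h import *
from rig import *
import sys
print(read_state()["force"])
c=capture("scene");f=cv2.cvtColor(c["frame"],cv2.COLOR_RGB2BGR)
w=wshot(sys.argv[1]+"w");g=cv2.cvtColor(w["frame"],cv2.COLOR_RGB2BGR)
cv2.imwrite(f"pics/{sys.argv[1]}.png",np.hstack([cv2.resize(f[175:245,280:330],(400,560),interpolation=cv2.INTER_CUBIC),cv2.resize(g[110:250,204:304],(400,560),interpolation=cv2.INTER_CUBIC)]))
E
python3 look.py s2
```

```text
[-0.14780089 -0.84747294 -1.03795985]
```

View pics/s2.png

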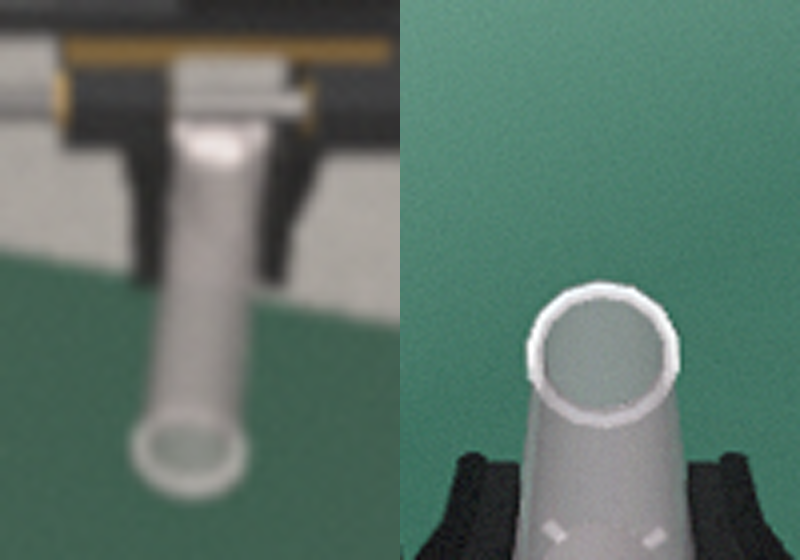

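Run:
```python
from h import *
c=dict(np.load("s2w.npz"));p=c["pos"];print(p)
m=p[2]-.103
for n,z in(("top",m+.13),("jam top",m+.122),("jam bot",m+.098),("sleeve on mat top",.027),("bot",.003)):
    u,v=wproj(c,np.array([p[0],p[1],z]));print(n,(400+(u-204)*4,(v-110)*4))
# compare: middle rack tube vs. target tube top in w2
a=cv2.imread("pics/w2.png");cv2.imwrite("pics/m2.png",np.hstack([cv2.resize(a[140:260,214:294],(400,600),interpolation=cv2.INTER_CUBIC),cv2.resize(cv2.imread("pics/s2w.png")[140:260,214:294],(400,600),interpolation=cv2.INTER_CUBIC)]))
```

```text
[0.54449674 0.10093318 0.12452621]
top (np.float64(603.6746601007161), np.float64(726.4889544079426))
jam top (np.float64(603.5274217738325), np.float64(686.5930602197641))
jam bot (np.float64(603.1535841359223), np.float64(586.2343187432407))
sleeve on mat top (np.float64(602.2966155436523), np.float64(360.9248442306322))
bot (np.float64(602.1606428625475), np.float64(325.7496039876422))
```

View pics/m2.png

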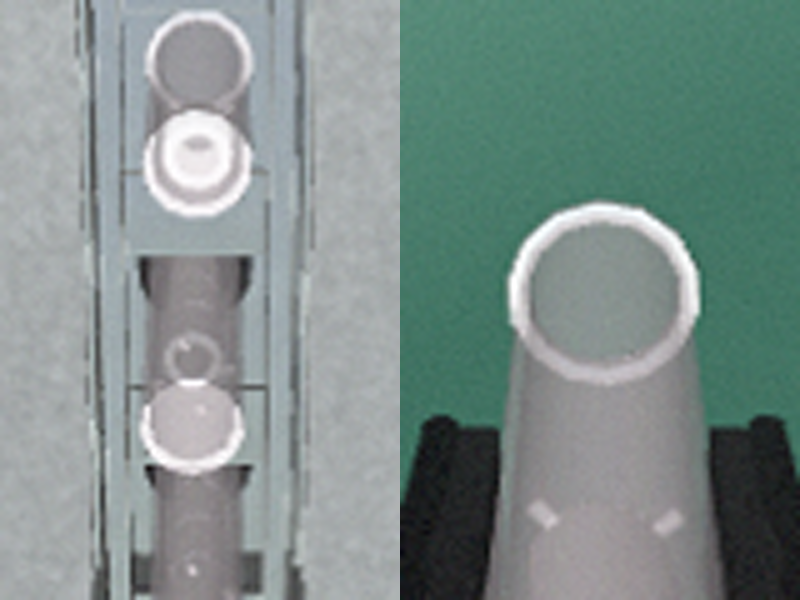

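Emit:
{"fn": "play_rows", "kwargs": {"commands": [[[0, 0, -0.03], [0, 0, 0]], [[0, 0, -0.009], [0, 0, 0]], [[0, 0, -0.009], [0, 0, 0]], [[0, 0, -0.009], [0, 0, 0]]]}}

```text
time_s: 8.22
position: [0.5444, 0.1006, 0.1151]
tcp_rot: [[0.181, -0.001, 0.984], [-0.984, -0.0, 0.181], [-0.0, -1.0, -0.001]]
force: [-0.2, 0.1, -1.5]
opening: 0.29
```

```bash
cat > chk.py <<'E'
from h import *
import sys
from scipy.optimize import brentq
def chk(c):
    f=c["frame"].astype(float);p=c["pos"]
    m=(f[150:230,224:284].min(2)>190);ys,xs=np.nonzero(m)
    v=150+(ys[:].min()+0)  # top edge of flange = far rim
    # far rim point: flange top z=m+.004, radius .0165 along tool z (horizontal, away)
    az=c["rot"][:,2]; az=az*np.sign(az[0])
    g=lambda z:wproj(c,np.array([p[0]+az[0]*.0165,p[1]+az[1]*.0165,z+.004]))[1]-v
    z=brentq(g,-.05,.08);u0,v0=wproj(c,np.array([p[0],p[1],z]))
    i,j=int(v0),int(u0)
    print("TCPz",p[2].round(4),"mouth z",round(z,4),"inside",f[i-6:i+7,j-6:j+7].mean((0,1)).round(0),"std",f[i-6:i+7,j-6:j+7].std().round(1))
if __name__=="__main__":
    if len(sys.argv)>2: chk(dict(np.load(sys.argv[2]+".npz")))
    chk(wshot(sys.argv[1]))
E
python3 chk.py r2 s2w
```

```text
TCPz 0.1245 mouth z 0.0223 inside [136. 147. 144.] std 4.9
TCPz 0.1151 mouth z 0.0245 inside [162. 159. 161.] std 16.0
```

```bash
python3 -c "
import cv2
a=cv2.imread('pics/r2.png');cv2.imwrite('pics/r2c.png',cv2.resize(a[140:260,194:314],(600,600)))"
```

```text
(no output)
```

View pics/r2c.png

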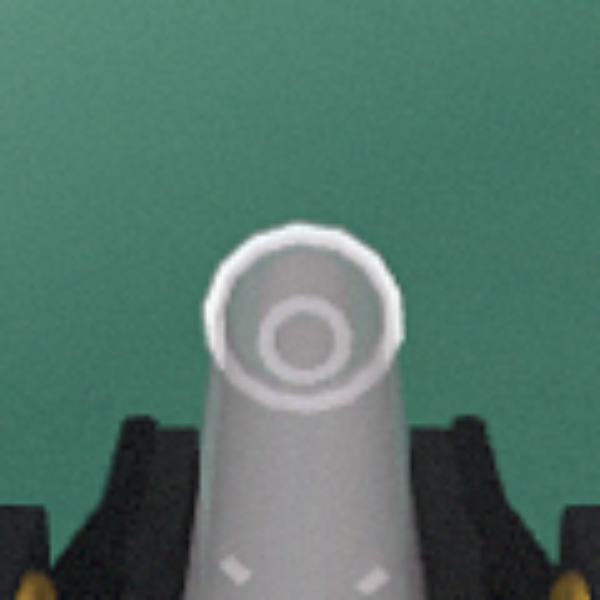

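Emit:
{"fn": "play_rows", "kwargs": {"commands": [[[0, 0, 0.005], [0, 0, 0]], [[0, 0, 0.015], [0, 0, 0]], [[0, 0, 0.03], [0, 0, 0]], [[0, 0, 0.05], [0, 0, 0]], [[0, 0, 0.08], [0, 0, 0]], [[0, 0, 0.11], [0, 0, 0]], [[0, 0, 0.125], [0, 0, 0]], [[0, 0, 0.125], [0, 0, 0]]]}}

```text
time_s: 9.28
position: [0.5453, 0.1006, 0.242]
tcp_rot: [[0.181, 0.003, 0.983], [-0.984, -0.0, 0.181], [0.001, -1.0, 0.003]]
force: [-0.2, -0.3, -1.2]
opening: 0.291
```

Run:
```python
from h import *
c=dict(np.load("r2.npz"));print(watz(c,255,208,.027))
c=wshot("w3");print(c["pos"])
for z in (.003,.027):print(wproj(c,np.array([.5445,.1005,z])))
```

```text
[0.54109929 0.09968798 0.027     ]
[0.54529392 0.10064338 0.24199102]
(np.float64(254.3133881176878), np.float64(164.77046321013992))
(np.float64(254.33487104643302), np.float64(169.04468378702785))
```

View pics/w3.png

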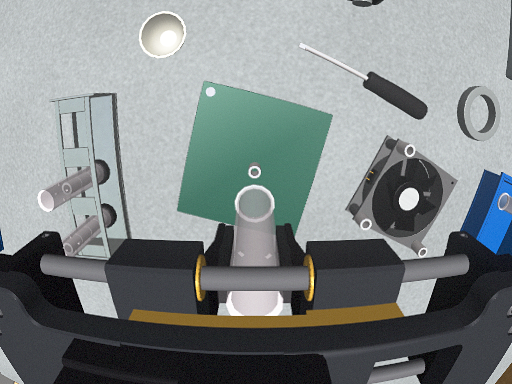

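Emit:
{"fn": "play_rows", "kwargs": {"commands": [[[0, -0.03, 0], [0, 0, 0]], [[-0.01, -0.07, 0], [0, 0, 0]], [[-0.02, -0.12, 0], [0, 0, 0]], [[-0.03, -0.18, 0], [0, 0, 0]], [[-0.045, -0.24, 0], [0, 0, 0]], [[-0.055, -0.3, 0], [0, 0, 0]], [[-0.065, -0.36, 0], [0, 0, 0]], [[-0.065, -0.4, 0], [0, 0, 0]], [[-0.065, -0.428, 0], [0, 0, 0]], [[-0.065, -0.428, 0], [0, 0, 0]]]}}

```text
time_s: 10.58
position: [0.4789, -0.3291, 0.2388]
tcp_rot: [[0.178, -0.002, 0.984], [-0.984, 0.001, 0.178], [-0.002, -1.0, -0.001]]
force: [0.3, 0.7, -0.6]
opening: 0.284
```

Emit:
{"fn": "play_rows", "kwargs": {"commands": [[[0, 0, -0.04], [0, 0, 0]], [[0, 0, -0.08], [0, 0, 0]], [[0, 0, -0.11], [0, 0, 0]], [[0, 0, -0.13], [0, 0, 0]], [[0, 0, -0.14], [0, 0, 0]], [[0, 0, -0.142], [0, 0, 0]], [[0, 0, -0.142], [0, 0, 0]]]}}

```text
time_s: 11.45
position: [0.48, -0.3273, 0.099]
tcp_rot: [[0.181, 0.001, 0.983], [-0.983, -0.0, 0.181], [0.001, -1.0, 0.001]]
force: [0.6, -0.3, -1.2]
opening: 0.288
```

Run:
```python
from h import *
c=wshot("w4");print(c["pos"])
for z in (.004,.008):print(wproj(c,np.array([.48,-.327,z])))
```

```text
[ 0.48001629 -0.32734061  0.09904536]
(np.float64(254.10138533293622), np.float64(201.2338536052752))
(np.float64(254.10327152163262), np.float64(202.88694725962876))
```

View pics/w4.png

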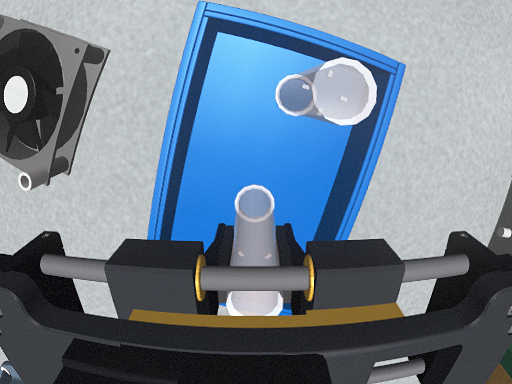

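Emit:
{"fn": "play_rows", "kwargs": {"commands": [[[0, 0, -0.002], [0, 0, 0]], [[0, 0, -0.004], [0, 0, 0]], [[0, 0, -0.004], [0, 0, 0]]]}}

```text
time_s: 11.88
position: [0.4801, -0.3279, 0.0966]
tcp_rot: [[0.181, 0.001, 0.984], [-0.984, -0.001, 0.181], [0.002, -1.0, 0.001]]
force: [-2.0, 1.2, 9.4]
opening: 0.29
```

Emit:
{"fn": "play_rows", "kwargs": {"commands": [[[0, 0, -0.001], [0, 0, 0]], [[0, 0, -0.002], [0, 0, 0]], [[0, 0, -0.002], [0, 0, 0]]]}}

```text
time_s: 12.25
position: [0.4802, -0.328, 0.0965]
tcp_rot: [[0.181, 0.002, 0.984], [-0.984, -0.002, 0.181], [0.002, -1.0, 0.002]]
force: [-3.3, 3.3, 20.0]
opening: 0.289
```

Standing on the floor. Ease the load off, open, then rise straight.

Emit:
{"fn": "play_rows", "kwargs": {"commands": [[[0, 0, 0.003], [0, 0, 0]], [[0, 0, 0.003], [0, 0, 0]]]}}

```text
time_s: 12.5
position: [0.4801, -0.3279, 0.0966]
tcp_rot: [[0.181, 0.001, 0.984], [-0.984, -0.001, 0.181], [0.002, -1.0, 0.001]]
force: [-1.0, 0.4, 8.5]
opening: 0.291
```

Emit:
{"fn": "play_rows", "kwargs": {"commands": [[[0, 0, 0], [0, 0, 0]], [[0, 0, 0], [0, 0, 0]], [[0, 0, 0], [0, 0, 0]], [[0, 0, 0], [0, 0, 0]], [[0, 0, 0], [0, 0, 0]], [[0, 0, 0], [0, 0, 0]], [[0, 0, 0], [0, 0, 0]], [[0, 0, 0], [0, 0, 0]]], "gripper": 0.087}}

```text
time_s: 13.5
position: [0.4797, -0.3274, 0.0956]
tcp_rot: [[0.181, 0.0, 0.984], [-0.984, -0.0, 0.181], [0.0, -1.0, 0.0]]
force: [0.5, 0.8, 0.3]
opening: 0.989
```

Emit:
{"fn": "play_rows", "kwargs": {"commands": [[[0, 0, 0.01], [0, 0, 0]], [[0, 0, 0.03], [0, 0, 0]], [[0, 0, 0.06], [0, 0, 0]], [[0, 0, 0.1], [0, 0, 0]], [[0, 0, 0.14], [0, 0, 0]], [[0, 0, 0.17], [0, 0, 0]], [[0, 0, 0.18], [0, 0, 0]], [[0, 0, 0.18], [0, 0, 0]]]}}

```text
time_s: 14.5
position: [0.4797, -0.3273, 0.2759]
tcp_rot: [[0.181, 0.001, 0.984], [-0.984, -0.001, 0.181], [0.001, -1.0, 0.001]]
force: [-0.8, 0.8, -0.7]
opening: 1.0
```

Run:
```python
from h import *
np.set_printoptions(precision=4,suppress=True)
c=wshot("w5");print(c["pos"])
a=wproj(c,np.array([.48,-.327,.134]));b=wproj(c,np.array([.48,-.327,.004]));print(a,b)
# fan: search spacers by bright ring near predictions, both here and w1
```

```text
[ 0.4797 -0.3273  0.2759]
(np.float64(254.13772058210031), np.float64(184.71955082499113)) (np.float64(254.07797784286092), np.float64(158.34945858052023))
```

Emit:
{"fn": "play_rows", "kwargs": {"commands": [[[0.0, 0.03, 0], [0, 0, 0]], [[0.01, 0.08, 0], [0, 0, 0]], [[0.02, 0.14, 0], [0, 0, 0]], [[0.03, 0.2, 0], [0, 0, 0]], [[0.04, 0.26, 0], [0, 0, 0]], [[0.05, 0.32, -0.02], [0, 0, 0]], [[0.061, 0.37, -0.05], [0, 0, 0]], [[0.061, 0.41, -0.08], [0, 0, 0]], [[0.061, 0.427, -0.1], [0, 0, 0]], [[0.061, 0.427, -0.1], [0, 0, 0]]]}}

```text
time_s: 15.8
position: [0.5381, 0.1008, 0.1725]
tcp_rot: [[0.183, -0.008, 0.983], [-0.983, 0.0, 0.183], [-0.001, -1.0, -0.007]]
force: [0.3, -0.0, 0.0]
opening: 1.007
```

Emit:
{"fn": "play_rows", "kwargs": {"commands": [[[0, 0, 0], [0, 0, 0]], [[0, 0, 0], [0, 0, 0]]]}}

```text
time_s: 16.05
position: [0.5414, 0.0985, 0.1763]
tcp_rot: [[0.179, 0.002, 0.984], [-0.984, -0.0, 0.179], [0.0, -1.0, 0.002]]
force: [0.3, -1.1, 0.7]
opening: 0.999
```

```bash
cat > blob.py <<'E'
from h import *
def ring(c,u,v,w,mode="bright"):
    f=c["frame"].astype(float);i,j=int(v)-w,int(u)-w;s=f[i:i+2*w,j:j+2*w]
    m=(s.min(2)>175) if mode=="bright" else (s[...,0]>110)
    n,l,st,ce=cv2.connectedComponentsWithStats(m.astype(np.uint8))
    return [(st[k].tolist()[2:],(st[k][0]+st[k][2]/2-.5+j).round(1),(st[k][1]+st[k][3]/2-.5+i).round(1)) for k in range(1,n) if st[k][4]>12]
E
python3 - <<'E'
from blob import *
np.set_printoptions(precision=4,suppress=True)
c=dict(np.load("w5.npz"));print("bin tube",ring(c,254,182,30),"depth",c["depth"][180:190:3,254])
for s in((184.5,66.5),(152,138),(222.5,171)):print(ring(dict(np.load("w1.npz")),*s,12))
c=wshot("w6");print(c["pos"]);a=wproj(c,np.array([.541,.1,.027]));print(a)
print(ring(c,*a,25),ring(c,*a,25,"red"))
u,v=map(int,a);print(c["frame"][v-14:v+15:2,u-14:u+15:2].min(2))
E
```

```text
bin tube [([4, 13, 23], np.float64(245.5), np.float64(158.0)), ([5, 11, 21], np.float64(264.0), np.float64(157.0)), ([24, 24, 408], np.float64(254.5), np.float64(184.5))] depth [0.29   0.2893 0.2923 0.2924]
[([24, 24, 321], np.float64(183.5), np.float64(65.5))]
[([23, 24, 252], np.float64(151.0), np.float64(137.5))]
[([24, 18, 270], np.float64(221.5), np.float64(173.5))]
[0.5414 0.0985 0.1763]
(np.float64(252.92056143220788), np.float64(183.30017676566968))
[([15, 15, 101], np.float64(253.0), np.float64(183.0))] [([16, 20, 228], np.float64(252.5), np.float64(180.5))]
[[ 74  72  76  71  71  67  68  64  71  66  70  72  71  68  69]
 [ 73  69  74  73  67  72  98 124 122 108  68  66  67  69  67]
 [ 71  69  73  69  67 118 122 122 123 119 106  66  66  71  70]
 [ 65  66  69  68  88 121 121 112 113 117 111  74  69  69  74]
 [ 70  67  71  61  94 169 230 239 236 231  94  89  65  67  64]
 [ 63  64  70  63 129 241 165  87 100 205 240  78  68  69  71]
 [ 71  67  68  62 237 194  98  72  80 112 242 187  66  67  64]
 [ 65  68  69  56 241 158 114 120 123 116 190 230  66  69  67]
 [ 62  72  66  60 235 219 110 123 119 108 226 208  65  65  64]
 [ 65  65  61  67 130 240 197 108 115 204 238  75  65  67  68]
 [ 63  67  65  67  63 123 245 238 238 235 100  66  65  70  68]
 [ 67  67  70  70  61  63  74  86 101  58  62  63  68  60  67]
 [ 69  63  67  64  67  69  63  64  69  62  71  67  73  70  63]
 [ 63  61  66  64  69  68  65  60  68  69  73  64  67  68  63]
 [ 65  63  63  65  67  64  65  66  68  69  64  66  64  67  66]]
```

Emit:
{"fn": "play_rows", "kwargs": {"commands": [[[0, 0.001, -0.04], [0, 0, 0]], [[0, 0.001, -0.08], [0, 0, 0]], [[0, 0.001, -0.11], [0, 0, 0]], [[0, 0.001, -0.13], [0, 0, 0]], [[0, 0.001, -0.14], [0, 0, 0]], [[0, 0.001, -0.143], [0, 0, 0]], [[0, 0.001, -0.143], [0, 0, 0]]]}}

```text
time_s: 16.98
position: [0.5413, 0.1004, 0.0332]
tcp_rot: [[0.18, 0.001, 0.984], [-0.984, -0.0, 0.18], [0.0, -1.0, 0.001]]
force: [0.6, -0.7, 0.6]
opening: 0.998
```

Emit:
{"fn": "play_rows", "kwargs": {"commands": [[[0, 0, 0], [0, 0, 0]], [[0, 0, 0], [0, 0, 0]], [[0, 0, 0], [0, 0, 0]], [[0, 0, 0], [0, 0, 0]], [[0, 0, 0], [0, 0, 0]], [[0, 0, 0], [0, 0, 0]], [[0, 0, 0], [0, 0, 0]], [[0, 0, 0], [0, 0, 0]], [[0, 0, 0], [0, 0, 0]], [[0, 0, 0], [0, 0, 0]]], "gripper": 0.0}}

```text
time_s: 18.23
position: [0.5407, 0.1006, 0.0325]
tcp_rot: [[0.181, -0.0, 0.984], [-0.984, 0.0, 0.181], [-0.0, -1.0, -0.0]]
force: [-0.1, 0.2, 0.9]
opening: 0.171
```

Emit:
{"fn": "play_rows", "kwargs": {"commands": [[[0, 0, 0], [0, 0, 0]], [[0, 0, 0], [0, 0, 0]], [[0, 0, 0], [0, 0, 0]]]}}

```text
time_s: 18.6
position: [0.5407, 0.1006, 0.0325]
tcp_rot: [[0.181, -0.0, 0.984], [-0.984, 0.0, 0.181], [-0.0, -1.0, -0.0]]
force: [0.7, 0.2, -0.3]
opening: 0.175
```

Emit:
{"fn": "play_rows", "kwargs": {"commands": [[[0, 0, 0.02], [0, 0, 0]], [[0, 0, 0.06], [0, 0, 0]], [[0, 0, 0.1], [0, 0, 0]], [[0, 0, 0.13], [0, 0, 0]], [[0.01, -0.04, 0.13], [0, 0, 0]], [[0.02, -0.09, 0.13], [0, 0, 0]], [[0.03, -0.15, 0.13], [0, 0, 0]], [[0.04, -0.21, 0.13], [0, 0, 0]], [[0.0405, -0.26, 0.13], [0, 0, 0]], [[0.0405, -0.279, 0.13], [0, 0, 0]]]}}

```text
time_s: 19.85
position: [0.5812, -0.1815, 0.1625]
tcp_rot: [[0.178, 0.001, 0.984], [-0.984, -0.001, 0.178], [0.001, -1.0, 0.0]]
force: [0.4, 0.4, 0.7]
opening: 0.175
```

Emit:
{"fn": "play_rows", "kwargs": {"commands": [[[0, 0, 0], [0, 0, 0]], [[0, 0, 0], [0, 0, 0]], [[0, 0, 0], [0, 0, 0]]]}}

```text
time_s: 20.23
position: [0.581, -0.1764, 0.1625]
tcp_rot: [[0.183, -0.001, 0.983], [-0.983, 0.001, 0.183], [-0.001, -1.0, -0.001]]
force: [0.0, 1.3, -0.8]
opening: 0.173
```

Run:
```python
from h import *
c=wshot("w7");print(c["pos"])
g={}
for n,p in dict(s3=(.6094,-.0768,.062),s1=(.4814,-.1485,.062),s2=(.5098,-.0467,.062),hole=(.5812,-.1786,.038),sleeveheld_bot=(*c["pos"][:2],c["pos"][2]-.0295),held_top=(*c["pos"][:2],c["pos"][2]-.0055)).items():print(n,np.round(wproj(c,np.array(p)),1))
a=cv2.imread("pics/w7.png")
cv2.imwrite("pics/w7c.png",np.hstack([cv2.resize(a[110:230,214:294],(400,600),interpolation=cv2.INTER_CUBIC),cv2.resize(a[60:300,100:260],(400,600),interpolation=cv2.INTER_CUBIC)]))
```

```text
[ 0.58101934 -0.17637518  0.16254505]
s3 [144.7 146.6]
s1 [208.  287.7]
s2 [111.  242.6]
hole [257.  190.6]
sleeveheld_bot [254.7 236.7]
held_top [254.8 256.1]
```

View pics/w7c.png

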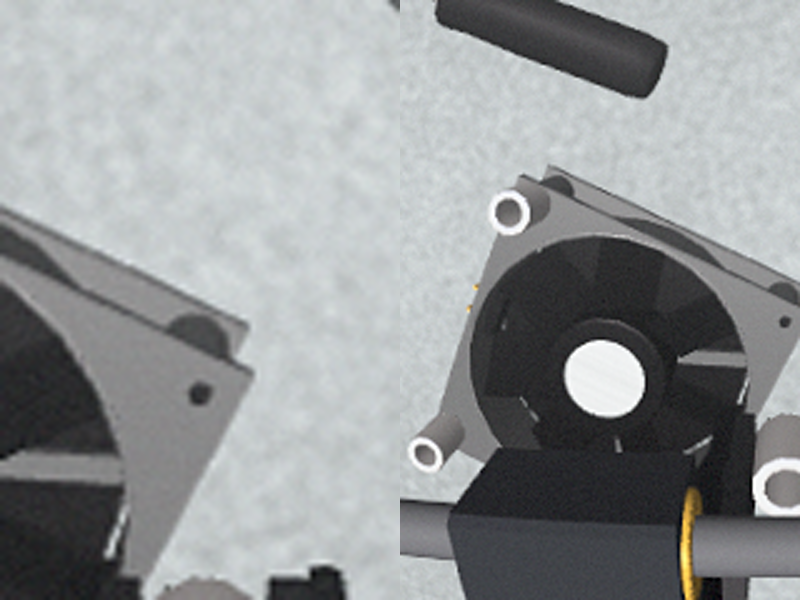

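Run:
```python
from h import *
from rig import read_state
c=dict(np.load("w7.npz"));h=watz(c,253.9,188.6,.038);print(h,h-c["pos"],read_state()["position"])
c["rot"]=np.array([[.181,0,.9835],[-.9835,0,.181],[0,-1,0]]);h=watz(c,253.9,188.6,.038);print(h,h-c["pos"])
```

```text
[ 0.58256808 -0.17539059  0.038     ] [ 0.00154874  0.00098459 -0.12454505] [ 0.58113237 -0.17656812  0.16257102]
[ 0.58265312 -0.17547683  0.038     ] [ 0.00163378  0.00089835 -0.12454505]
```

Emit:
{"fn": "play_rows", "kwargs": {"commands": [[[0.002, 0.001, -0.02], [0, 0, 0]], [[0.002, 0.001, -0.05], [0, 0, 0]], [[0.002, 0.001, -0.075], [0, 0, 0]], [[0.002, 0.001, -0.088], [0, 0, 0]], [[0.002, 0.001, -0.0925], [0, 0, 0]], [[0.002, 0.001, -0.0925], [0, 0, 0]], [[0.002, 0.001, -0.0925], [0, 0, 0]]]}}

```text
time_s: 21.15
position: [0.5839, -0.1776, 0.071]
tcp_rot: [[0.181, 0.002, 0.984], [-0.984, -0.001, 0.181], [0.001, -1.0, 0.002]]
force: [0.0, -0.2, -0.5]
opening: 0.174
```

Emit:
{"fn": "play_rows", "kwargs": {"commands": [[[0, 0, -0.001], [0, 0, 0]], [[0, 0, -0.002], [0, 0, 0]], [[0, 0, -0.002], [0, 0, 0]]]}}

```text
time_s: 21.52
position: [0.5831, -0.1774, 0.0681]
tcp_rot: [[0.181, 0.0, 0.984], [-0.984, -0.0, 0.181], [0.0, -1.0, 0.0]]
force: [0.6, 0.3, -0.0]
opening: 0.17
```

Emit:
{"fn": "play_rows", "kwargs": {"commands": [[[-0.0005, 0, -0.001], [0, 0, 0]], [[-0.0005, 0, -0.001], [0, 0, 0]], [[-0.0005, 0, -0.001], [0, 0, 0]]]}}

```text
time_s: 21.9
position: [0.583, -0.1775, 0.0675]
tcp_rot: [[0.181, 0.001, 0.984], [-0.984, -0.0, 0.181], [0.0, -1.0, 0.001]]
force: [-0.2, 0.5, 4.1]
opening: 0.171
```

Contact. Release and rise.

Emit:
{"fn": "play_rows", "kwargs": {"commands": [[[0, 0, 0], [0, 0, 0]], [[0, 0, 0], [0, 0, 0]], [[0, 0, 0], [0, 0, 0]], [[0, 0, 0], [0, 0, 0]], [[0, 0, 0], [0, 0, 0]], [[0, 0, 0], [0, 0, 0]], [[0, 0, 0], [0, 0, 0]]], "gripper": 0.06}}

```text
time_s: 22.78
position: [0.5827, -0.1774, 0.0671]
tcp_rot: [[0.181, 0.0, 0.984], [-0.984, 0.0, 0.181], [-0.0, -1.0, 0.0]]
force: [-0.1, 0.3, -0.4]
opening: 0.683
```

Emit:
{"fn": "play_rows", "kwargs": {"commands": [[[0, 0, 0.008], [0, 0, 0]], [[0, 0, 0.025], [0, 0, 0]], [[0, 0, 0.05], [0, 0, 0]], [[0, 0, 0.09], [0, 0, 0]], [[0, 0, 0.13], [0, 0, 0]], [[0, 0, 0.16], [0, 0, 0]], [[0, 0, 0.16], [0, 0, 0]], [[0, 0, 0.16], [0, 0, 0]]]}}

```text
time_s: 23.78
position: [0.5821, -0.1771, 0.2269]
tcp_rot: [[0.181, -0.001, 0.984], [-0.984, 0.0, 0.181], [-0.0, -1.0, -0.001]]
force: [-0.1, 0.3, -0.2]
opening: 0.69
```

Run:
```python
from blob import *
from rig import capture
np.set_printoptions(precision=4,suppress=True)
c=wshot("w8");print(c["pos"])
P={}
for n,p in dict(s0=(.582,-.1775,.062),s3=(.6094,-.0768,.062),s1=(.4814,-.1485,.062),s2=(.5098,-.0467,.062)).items():
    a=wproj(c,np.array(p));r=ring(c,*a,18);print(n,a,r,[watz(c,q[1],q[2],.062)for q in r if q[0][0]>8])
t=capture("top")
M=np.linalg.inv(t["cam_to_world"])
for p in((.582,-.1775,.062),(.6094,-.0768,.062),(.48,-.327,.134)):
    q=t["mtx"]@(M[:3,:3]@p+M[:3,3]);print(q[:2]/q[2])
np.savez("top1.npz",**t)
```

```text
[ 0.5821 -0.1771  0.2269]
s0 (np.float64(254.90127227051252), np.float64(178.83863273798056)) [([24, 36, 588], np.float64(259.5), np.float64(177.5))] [array([ 0.5843, -0.182 ,  0.062 ])]
s3 (np.float64(165.18313395399434), np.float64(137.59011289686487)) [([36, 36, 647], np.float64(164.5), np.float64(136.5))] [array([ 0.6104, -0.0759,  0.062 ])]
s1 (np.float64(214.8952698406651), np.float64(256.0943247425387)) [([28, 28, 426], np.float64(217.5), np.float64(251.5))] [array([ 0.4882, -0.1507,  0.062 ])]
s2 (np.float64(133.45731556555677), np.float64(218.42411621987065)) [([36, 36, 943], np.float64(132.5), np.float64(217.5))] [array([ 0.5107, -0.0454,  0.062 ])]
[319.3652 187.122 ]
[281.5541 177.3286]
[386.3676 223.7067]
```

Run:
```python
from h import *
np.set_printoptions(precision=4,suppress=True)
c=dict(np.load("w8.npz"));R={}
for n,p in dict(s0=(.582,-.1775),s3=(.6094,-.0768),s1=(.4814,-.1485),s2=(.5098,-.0467)).items():
    u,v=map(int,wproj(c,np.array([*p,.062])));s=c["frame"][v-14:v+15,u-14:u+15].min(2)
    m=(s>222).astype(np.uint8);k,l,st,ce=cv2.connectedComponentsWithStats(m);b=1+np.argmax(st[1:,4])
    x=u-14+st[b][0]+(st[b][2]-1)/2;y=v-14+st[b][1]+(st[b][3]-1)/2
    R[n]=watz(c,x,y,.062);print(n,x,y,st[b],R[n])
print("expected corner",R["s3"]+R["s1"]-R["s2"],"err",R["s0"]-(R["s3"]+R["s1"]-R["s2"]))
# hole seen before in same geometry, and tubes: depth of bin tube in top view
t=dict(np.load("top1.npz"));a=t["frame"];cv2.imwrite("pics/top1.png",cv2.cvtColor(a,cv2.COLOR_RGB2BGR))
d=t["depth"];ys,xs=np.mgrid[195:250,340:405];pts=np.stack([(xs-t["mtx"][0,2])/t["mtx"][0,0]*d[195:250,340:405],(ys-t["mtx"][1,2])/t["mtx"][1,1]*d[195:250,340:405],d[195:250,340:405]],-1)@t["cam_to_world"][:3,:3].T+t["cam_to_world"][:3,3]
q=pts[(pts[...,2]>.122)&(pts[...,2]<.15)];print("bin tube top",len(q),q.mean(0) if len(q) else None)
```

```text
s0 255.0 177.5 [ 8  7 15 14 78] [ 0.5835 -0.1773  0.062 ]
s3 163.5 136.0 [ 6  7 14 13 77] [ 0.6108 -0.0747  0.062 ]
s1 214.0 255.0 [ 8  8 13 11 59] [ 0.4827 -0.1473  0.062 ]
s2 132.0 217.5 [ 8  8 11 12 50] [ 0.5106 -0.0448  0.062 ]
expected corner [ 0.5829 -0.1772  0.062 ] err [ 0.0006 -0.0001  0.    ]
bin tube top 0 None
```

```bash
python3 -c "
from rig import *
print(read_state()['force'],hand_in())"
```

```text
the job is handed in; nothing more can be done
[ 0.37819189 -0.34317982  0.5684888 ] None
```

The sleeve now stands upright on the fan's bare corner and the empty tube is in the bin. I handed the job in at about 24 s of simulated time.

**What I did:** I lifted the uncapped tube out of the rack and rapped it twice on the mat. After the second rap the wrist camera showed the sleeve standing inside the mouth. I lifted the tube straight off, stood it on the bin floor and let go, then picked up the sleeve and set it over the bare screw hole.

**Last checks:**
- **Sleeve:** it stands 0.6 mm from where the other three spacers put the bare corner, measured with the wrist camera.
- **Other spacers:** all three still appear where they were first measured, to within about 2 mm, roughly the calibration accuracy.
- **Tube in bin:** after release its top ring was within half a pixel of where an upright tube should appear. Nothing went near it afterwards.
- **Robot:** the gripper was about 0.16 m above the release point with no contact force when I handed in.

**Checks that failed or disagreed:**
- The final check of the tube in the top camera's depth picture found no points there. The clear wall or the arm in the way may explain it, so the tube's standing rests on the wrist picture.
- The first automatic ring search on the last wrist picture was off because the bright bench confused it. I redid it with a higher threshold, and that gave the numbers above.
- TCP readings varied by 1–2 mm, so I took the final corner offset from the wrist camera relative to the tool.

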